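Build up a guide roller on its stub axle

ROBOT

A 6-joint arm with a two-finger parallel gripper is mounted at the origin on the work surface. World frame = base frame: x ahead of the robot, y to its left, z up, the work surface at z = 0. Lengths are in m, angles in rad, forces in N, time in s.
With the tool pointing down it reaches from about 0.4 to 0.825 m from the base axis. Payload 7 kg.
Tool frame: the origin (TCP) lies midway between the tips of the shut fingers; the grasp point (between the pads) lies 19 mm behind it; x points along the fingers, y is the direction in which the jaws open and shut, and the axes are right-handed (so a half turn about x gives the same grasp; the last joint's range is limited). The gripper opens to 85 mm and grips with 20 to 120 N. Pads are 22 mm wide; open, the fingers measure 114 mm over their backs; the gripper's body (76 mm by 85 mm) begins 54 mm behind the grasp point. The pads swing forward as they close: fully open they stand 13 mm farther back than shut.
Start: joints at [-0.921, 0.359, 0.012, 0, -1.224, -0.288], TCP at [0.239, -0.631, 0.231] pointing down, gripper open.
Joint ranges: [-3.07, 3.07], [-1.43, 2.12], [-1.02, 1.25], [-3.03, 1.67], [-3.05, -0], [-3.03, 3.03]. Speed limits (rad/s): [2.39, 2.39, 3.01, 3.14, 3.14, 3.14].

INTERFACE

Orientations are given as a rotation vector (axis times angle).
In Python, from station import r gives the robot as it stands.
- The arm moves only by the shell command python3 -m inch 'ROWS' [OPENING] [FORCE]. ROWS is JSON, a list of rows, each a list of 2 entries, a list of its own where there are three numbers: the shift along the world's x, y, z in mm, then the turn, a rotation vector about the world's x, y, z in rad. In form: [[[dx, dy, dz], [wx, wy, wz]], ...]. A call has 1 to 12 rows; each row is the pose to reach, as a shift and turn from the pose measured when the call began; what a row does not reach only later rows make up. A row lasts 1/8 s, in which the tool goes at most 62.5 mm and 10.7 degrees, less where a joint would pass 70% of its speed; a pose out of reach is approached as far as the arm can. A call with a gripper value outside its range is refused whole. OPENING is the closure, from -1 (fully open) to 1 (shut), set as the call begins (- or left out, the last holds). The fingers move at their own pace and stop on an object; FORCE is the grip in N (left out, the last holds). Time passes only in rows, so rows that repeat a pose let the fingers close. It gives the time, the measured TCP pose, the force and the opening at its end, in the units of the state.
- r.observe(): the state, without advancing time (a new reading comes with each control period).
- r.get_image(name): name is "scene" or "top" or "wrist"; returns a dict with "color" (400x640x3 uint8, red, green, blue), "fx", "fy", "cx", "cy" (pixels), "origin" and "rotation" of the camera in the world. Camera axes: x right, y down, z forward; pixel columns grow to the right and rows downward; lengths in m; the calibration is good to about 2 mm. A picture is of the moment at which its call begins. There is no depth.
- r.close_job(): hands the job in, once; it reports no verdict.
The state is a dict: "time_s": time; "joint_pos": joint angles; "dq": joint speeds; "joint_torque": joint torques, N m; "tool_pos": TCP position; "orientation": TCP orientation; "force": force on the tool from outside, world axes, zero at the start; "moment": the same for the moment, N m; "grip_width": finger opening in m.
Only numpy, scipy, OpenCV 4.12 (cv2) and the standard library are available. Lean on these libraries where they do the work, as an engineer would, in place of code of your own. Each camera call takes 0.05 s, during which the arm holds its last target. There are 200 camera calls.

TASK

Build up the guide roller on the stand with the thin, tall axle: slip on first the steel flange with its hub up, then the ball bearing, then the wooden roller and last the small steel collar, each lying flat on the one below with the axle through its bore. Leave the stand with the fat, short axle empty, and leave the oil bottle, the wooden handle blank and the steel wedge where they are.

Things in the scene. Friction and masses are not known exactly. Their poses are not given: they have to be found in the camera images.
- thin_axle: Fixed stand, the place to build on: a round grey base 90 mm across and 18 mm high with a bright upright steel axle, 14 mm thick, standing 50 mm above the base's top (so to 68 mm above the table; its rim is chamfered 3 mm). Origin at the centre of the base's underside, on the table and on the axle's line; z up along the axle. The base's place changes; it trades places with the other stand.
- fat_axle: Fixed stand, not used: the same grey base, 90 mm across and 18 mm high, but with a fat short axle, 28 mm thick, standing only 22 mm above the base, too thick for any of the parts. Origin at the centre of the base's underside, z up.
- flange: Steel flange, loose, lying flat, hub up: a disc 66 mm across and 6 mm thick with a hub 38 mm across on top, 12 mm high over all, bore 22 mm right through; about 150 g. Origin at the centre of its underside, z up along the bore, hub on the +z side.
- bearing: Ball bearing, loose, lying flat: a bright metal ring 46 mm across and 12 mm high with a black sealing ring on its top face, bore 22 mm; about 100 g; it behaves as one solid ring. Origin at the centre of its underside, z up along the bore.
- roller: Wooden roller, loose, lying flat: a turned pale wood ring 58 mm across and 18 mm high with two fine dark lines round it, bore 22 mm; about 50 g. Origin at the centre of its underside, z up along the bore.
- collar: Steel collar, loose, lying flat: a small plain steel ring 32 mm across and 12 mm high, bore 22 mm; about 40 g. Origin at the centre of its underside, z up along the bore.
- handle_blank: Bystander, loose: a squared pale wooden handle blank lying on the table, 110 mm long along its own y, 30 mm wide along x, 24 mm high. Origin at the centre of its underside. To be left where it is.
- wedge: Bystander, loose: a dark steel wedge block lying on the table, 55 mm along its own x, 26 mm along y, 24 mm high. Origin at the centre of its underside. To be left where it is.
- oil_bottle: Bystander, loose: an upright orange oil bottle with a red cap, 52 mm across and 115 mm high. Origin at the centre of its underside. To be left standing where it is.
Mind the look-alikes: they are no part of the job. Leave any green or pink look-alike of the collar alone. Leave any red or turquoise look-alike of the bearing alone.

How it is judged:
By the outcome, as a careful person would: the job done as asked, in the order asked, and still so for the second after the job is handed in, with the robot touching nothing.
It also fails if it takes over 109 s, if anything falls off the work surface, if the arm or the gripper's body presses on something with over 40 N, if the wrist force passes 120 N, or if a joint passes its speed limit or range.

## Working session

There is one attempt and no reset: what is moved stays moved. The work goes in short steps, Python scripts to look and compute and a shell command to move; the robot and the scene stay as the last step left them, time stands still between calls to the robot, and variables do not carry over. Pictures are saved under pics/ and viewed, about 12 in all and at most 16, crops included, and the job is handed in when it is done.

```bash
mkdir -p pics
cat > h.py <<'E'
import cv2,numpy as np
from station import r
def snap(name,fn,crop=None,k=1):
    im=r.get_image(name); np.savez('pics/'+fn+'.npz',**im)
    c=im['color'][:,:,::-1]
    if crop: x0,y0,x1,y1=crop; c=c[y0:y1,x0:x1]
    c=cv2.resize(c,None,fx=k,fy=k,interpolation=cv2.INTER_CUBIC)
    cv2.imwrite('pics/'+fn+'.png',c); return im
def px(im,u,v,z):
    d=np.array(im['rotation'])@np.array([(u-im['cx'])/im['fx'],(v-im['cy'])/im['fy'],1]); o=np.array(im['origin'])
    return (o+d*(z-o[2])/d[2])
def load(fn): return dict(np.load('pics/'+fn+'.npz'))
def proj(im,p):
    q=np.array(im['rotation']).T@(np.array(p)-im['origin']); return im['fx']*q[0]/q[2]+im['cx'],im['fy']*q[1]/q[2]+im['cy']
E
python3 - <<'E'
from h import *
s=r.observe();print(s['tool_pos'],s['orientation'],s['grip_width'],s['time_s'])
im=snap('top','top1',k=1.25);print(im['origin'],im['rotation'],im['fx'])
im=snap('scene','sc1',k=1.25);print(im['origin'])
E
```

```text
[ 0.23872522 -0.63084003  0.2303546 ] [-0.28251619  1.55253482  0.28508219] 0.08541611066812002 0.0
[ 0.31954078 -0.0128572   0.98610207] [-2.11025927  2.09035077 -0.23806617] 383.8337396887631
[1.12171727 0.15085533 0.78995998]
```

View pics/top1.png

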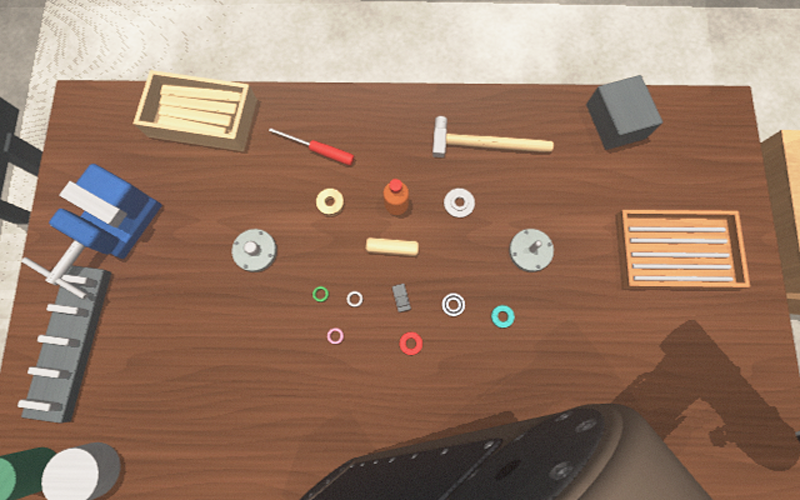

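View pics/sc1.png

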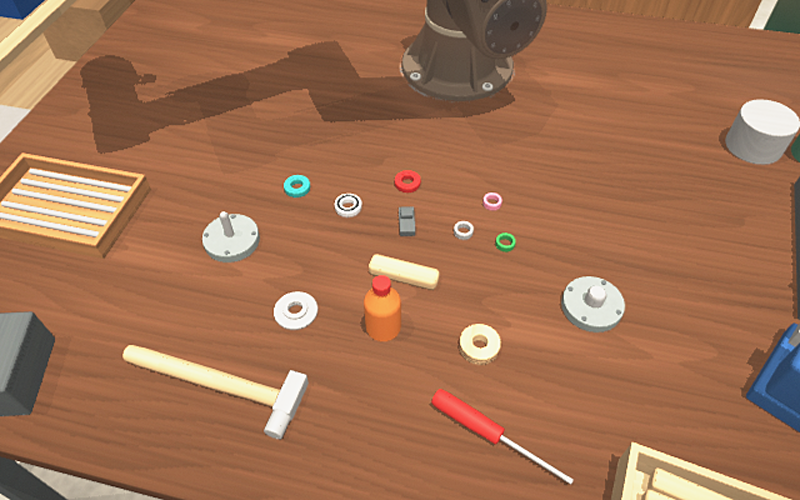

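The top view shows the thin axle at (532,250), the fat one at (253,249), flange at (459,202), bearing at (453,304), roller at (330,201) and collar at (355,299). The look-alikes are green, pink, red and turquoise. In the scene view the same parts are at (226,237), (595,302), (295,309), (348,205), (480,343) and (463,230).

```bash
sed -i 's/^import.*/&\nfrom scipy.spatial.transform import Rotation as Ro/; s/np.array(im\[.rotation.\])/RM(im)/g' h.py
cat >> h.py <<'E'
def RM(im):
    a=np.array(im['rotation']); return Ro.from_rotvec(a).as_matrix() if a.size==3 else a
E
python3 - <<'E'
from h import *
T=load('top1');S=load('sc1')
P=dict(thin=((532,250),(230,242),.018),flange=((459,202),(296,309),.012),bearing=((453.5,304),(348,204),.012),roller=((330,201),(480,341),.018),collar=((355,298.5),(463.5,229),.012),handle=((392,246.5),(404,270),.024),wedge=((401,297),(407,220),.024))
for k,(a,b,z) in P.items(): print(k,px(T,a[0]/1.25,a[1]/1.25,z).round(4),px(S,b[0]/1.25,b[1]/1.25,z).round(4))
# crops
c=np.hstack([cv2.resize(T['color'][y-30:y+30,x-30:x+30,::-1],None,fx=5,fy=5,interpolation=cv2.INTER_CUBIC) for x,y in[(426,200)]]+[cv2.resize(S['color'][y-30:y+30,x-30:x+30,::-1],None,fx=5,fy=5,interpolation=cv2.INTER_CUBIC) for x,y in[(184,187)]])
cv2.imwrite('pics/c1.png',c)
s=r.observe();print(Ro.from_rotvec(s['orientation']).as_matrix().round(3))
E
```

```text
thin [ 0.555  -0.2763  0.018 ] [ 0.574  -0.2645  0.018 ]
flange [ 0.6605 -0.1273  0.012 ] [ 0.6666 -0.1209  0.012 ]
bearing [ 0.4419 -0.1125  0.012 ] [ 0.4458 -0.106   0.012 ]
roller [0.6581 0.1476 0.018 ] [0.6605 0.153  0.018 ]
collar [0.4512 0.0883 0.012 ] [0.4554 0.0939 0.012 ]
handle [0.5582 0.0141 0.024 ] [0.568  0.0205 0.024 ]
wedge [ 0.4535 -0.0056  0.024 ] [0.468  0.0018 0.024 ]
[[-0.001 -0.354  0.935]
 [ 0.001  0.935  0.354]
 [-1.     0.001 -0.   ]]
```

View pics/c1.png

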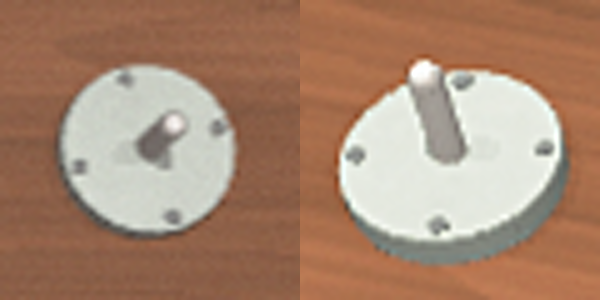

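The crop puts the thin stand's base centre at top px (425.4,199) and scene px (183.8,187). I'll move over the stand and look with the wrist camera.

```bash
python3 -m inch '[[[40,45,0],[0,0,0]],[[80,90,0],[0,0,0]],[[120,135,0],[0,0,0]],[[160,180,0],[0,0,0]],[[200,225,0],[0,0,0]],[[240,270,0],[0,0,0]],[[280,315,0],[0,0,0]],[[310,350,0],[0,0,0]],[[321,359,0],[0,0,0]],[[321,359,0],[0,0,0]],[[321,359,0],[0,0,0]]]'
python3 - <<'E'
from h import *
T=load('top1');S=load('sc1')
print(px(T,425.4,199,.018),px(S,183.8,187,.018))
im=snap('wrist','w1',k=1.25);s=r.observe();print(s['tool_pos'],im['origin'],RM(im).round(3),im['fx'],s['time_s'])
E
```

```text
time_s: 1.48
tool_pos: [0.559, -0.2726, 0.2302]
orientation: [-0.282, 1.553, 0.284]
force: [-0.8, 0.7, 0.4]
grip_width: 0.0851
[ 0.55764174 -0.27594314  0.018     ] [ 0.5580213  -0.27180674  0.018     ]
[ 0.55892621 -0.27282543  0.2304024 ] [ 0.48587851 -0.29989192  0.3724232 ] [[-0.353  0.891  0.285]
 [ 0.936  0.336  0.109]
 [ 0.002  0.305 -0.952]] 317.2240049930025 1.525
```

View pics/w1.png

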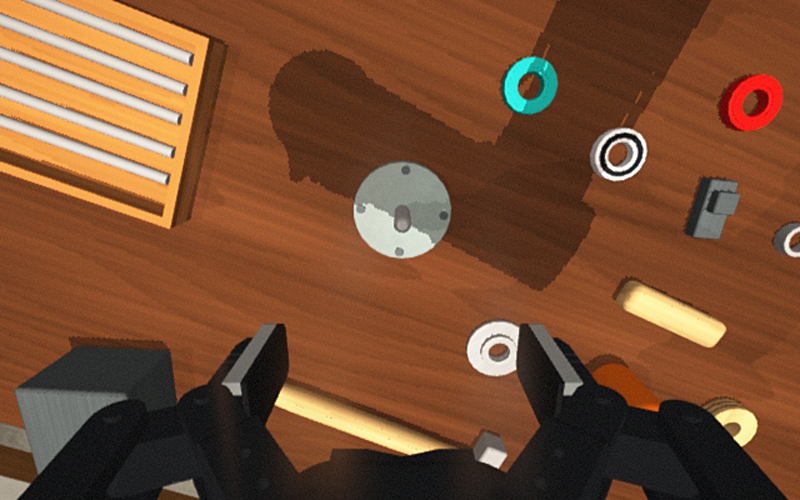

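The wrist view shows the stand's bolts around (402,212), the axle tip near (402,213), and the flange's bore at (497,348).

Run:
```python
from h import *
W=load('w1')
f=lambda u,v,z:px(W,(u+.5)/1.25-.5,(v+.5)/1.25-.5,z).round(4)
print('axle',f(402.25,211.75,.018),'fl',f(497,348,.012),'bear',f(620,153.5,.012),'roller',f(736,424,.018))
for w,z in((0,.02),): print(proj(W,[.559,-.2726,.23]),proj(W,[.559,-.2726,.0]))
```

```text
axle [ 0.5572 -0.2721  0.018 ] fl [ 0.6583 -0.129   0.012 ] bear [ 0.4412 -0.1097  0.012 ] roller [0.6496 0.1529 0.018 ]
(np.float64(320.47629286045134), np.float64(261.72722066897035)) (np.float64(320.74165674731086), np.float64(167.36211083197713))
```

```bash
python3 -m inch '[[[25,36,0],[0,0,0]],[[60,86,-20],[0,0,0]],[[90,130,-70],[0,0,0]],[[101,144,-110],[0,0,0]],[[101,144,-130],[0,0,0]],[[101,144,-130],[0,0,0]],[[101,144,-130],[0,0,0]]]' -0.4
python3 - <<'E'
from h import *
im=snap('wrist','w2',k=1.25);s=r.observe();print(s['tool_pos'],s['time_s'],s['grip_width'],proj(im,[.66,-.128,.012]))
E
```

```text
time_s: 2.4
tool_pos: [0.6604, -0.1299, 0.1018]
orientation: [-0.281, 1.551, 0.283]
force: [0.3, -0.0, 0.4]
grip_width: 0.0597
[ 0.66057289 -0.12977605  0.1021982 ] 2.45 0.05980303378266275 (np.float64(323.1798047809505), np.float64(205.09920085818675))
```

View pics/w2.png

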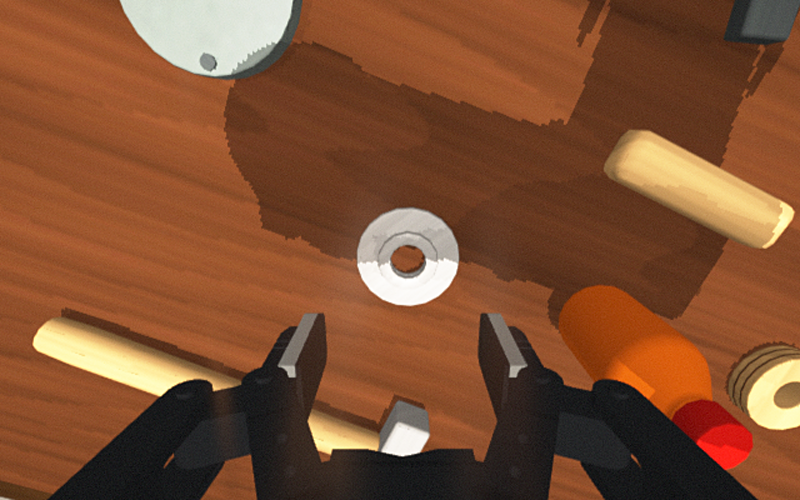

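The flange shows between the open fingers: hub and bore are centred at about (408,258), with the disc spanning x 357–459. The bottle and the stand are well clear.

Run:
```python
from h import *
W=load('w2')
f=lambda u,v,z:px(W,(u+.5)/1.25-.5,(v+.5)/1.25-.5,z).round(4)
print(f(408,258,.012),f(408,256.5,.006))
```

```text
[ 0.6601 -0.1254  0.012 ] [ 0.661  -0.1249  0.006 ]
```

```bash
python3 -m inch '[[[0,4,-30],[0,0,0]],[[0,4.3,-65],[0,0,0]],[[0,4.3,-90],[0,0,0]],[[0,4.3,-95.5],[0,0,0]],[[0,4.3,-95.5],[0,0,0]],[[0,4.3,-95.5],[0,0,0]]]' && python3 -m inch '[[[0,0,0],[0,0,0]],[[0,0,0],[0,0,0]],[[0,0,0],[0,0,0]],[[0,0,0],[0,0,0]],[[0,0,0],[0,0,0]]]' 1 50
```

```text
time_s: 3.2
tool_pos: [0.6617, -0.1256, 0.0085]
orientation: [-0.282, 1.548, 0.282]
force: [-0.1, 0.2, 0.4]
grip_width: 0.0597
time_s: 3.82
tool_pos: [0.664, -0.1241, 0.012]
orientation: [-0.282, 1.542, 0.283]
force: [-4.0, 8.8, 18.0]
grip_width: -0.0002
```

The fingers shut above the hub: the arm stopped 2 mm high and the pads slid over it. I'll raise, open wide and look again.

```bash
python3 -m inch '[[[-2,0,20],[0,0,0]],[[-4,-2,50],[0,0,0]],[[-4,-2,70],[0,0,0]],[[-4,-2,70],[0,0,0]],[[-4,-2,70],[0,0,0]]]' && python3 -m inch '[[[0,0,0],[0,0,0]],[[0,0,0],[0,0,0]],[[0,0,0],[0,0,0]]]' -0.4
python3 - <<'E'
from h import *
im=snap('wrist','w3',k=1.25);s=r.observe();print(s['tool_pos'],s['orientation'],s['time_s'],s['grip_width'],s['force'])
E
```

```text
time_s: 4.45
tool_pos: [0.6597, -0.1262, 0.0821]
orientation: [-0.282, 1.542, 0.283]
force: [0.2, -0.4, -0.6]
grip_width: -0.0002
time_s: 4.82
tool_pos: [0.6595, -0.1262, 0.0816]
orientation: [-0.282, 1.543, 0.283]
force: [0.0, -0.8, 0.0]
grip_width: 0.0542
[ 0.65959842 -0.12615686  0.08163841] [-0.28211442  1.54301695  0.2831502 ] 4.875 0.05958516780278519 [-0.31370633  0.30903197  0.14179415]
```

View pics/w3.png

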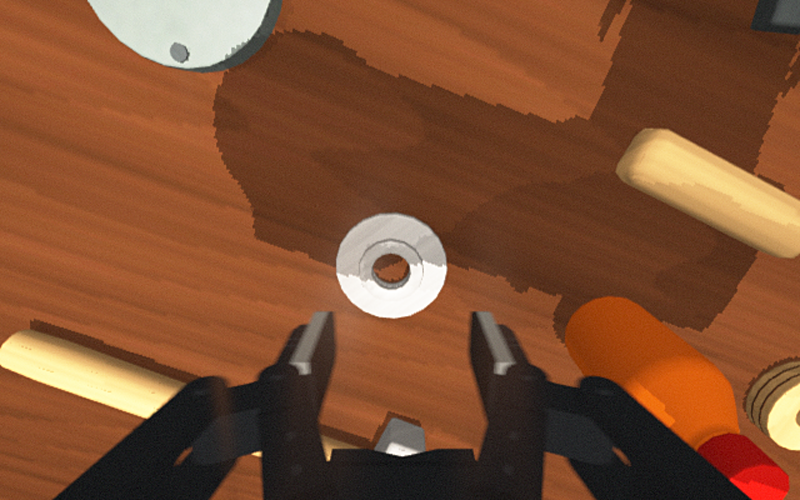

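The flange is still flat, hub up, with its bore at (391,269). I'll work out the correction, including the small tilt the tool picked up.

```bash
cat >> h.py <<'E'
Q0=Ro.from_rotvec([-0.28251619,1.55253482,0.28508219])
def go(p):
    s=r.observe();q=Ro.from_rotvec(s['orientation'])
    print('t',s['time_s'],'w',s['grip_width'].__round__(4),'F',np.round(s['force'],1),'shift mm',((np.array(p)-s['tool_pos'])*1e3).round(1),'turn',(Q0*q.inv()).as_rotvec().round(3))
def f(n,u,v,z): return px(load(n) if isinstance(n,str) else n,(u+.5)/1.25-.5,(v+.5)/1.25-.5,z)
E
python3 - <<'E'
from h import *
p=f('w3',391,268,.012);print(p,f('w3',392,265.5,.005)); go([p[0],p[1],.0045])
print(Q0.as_matrix().round(4))
E
```

```text
[ 0.66242457 -0.13128667  0.012     ] [ 0.66331633 -0.13053902  0.005     ]
t 4.875 w 0.0596 F [-0.3  0.3  0.1] shift mm [  2.8  -5.1 -77.1] turn [-0.001  0.01   0.001]
[[-7.000e-04 -3.538e-01  9.353e-01]
 [ 1.500e-03  9.353e-01  3.538e-01]
 [-1.000e+00  1.700e-03 -1.000e-04]]
```

```bash
python3 -m inch '[[[2.8,-5,-20],[0,0.01,0]],[[2.8,-5,-45],[0,0.01,0]],[[2.8,-5,-60],[0,0.01,0]],[[2.8,-5,-65],[0,0.01,0]],[[2.8,-5,-65],[0,0.01,0]]]' >/dev/null; python3 -c "
from h import *
go([.6624,-.1312,.0045])"
```

```text
t 5.5 w 0.0599 F [1.  0.3 0.3] shift mm [ -0.1   0.  -12. ] turn [-0.001 -0.001  0.001]
```

```bash
python3 -m inch '[[[0,0,-6],[0,0,0]],[[0,0,-12],[0,0,0]],[[0,0,-12],[0,0,0]],[[0,0,-12],[0,0,0]]]' && python3 -m inch '[[[0,0,0],[0,0,0]],[[0,0,0],[0,0,0]],[[0,0,0],[0,0,0]],[[0,0,0],[0,0,0]]]' 1 50
```

```text
time_s: 6.0
tool_pos: [0.6626, -0.1312, 0.0046]
orientation: [-0.281, 1.553, 0.285]
force: [-0.7, -0.6, 0.2]
grip_width: 0.0598
time_s: 6.5
tool_pos: [0.663, -0.1315, 0.0055]
orientation: [-0.282, 1.552, 0.285]
force: [-1.3, -1.2, 6.0]
grip_width: 0.0343
```

```bash
python3 -m inch '[[[0,0,0],[0,0,0]],[[0,0,0],[0,0,0]]]'; python3 -m inch '[[[0,0,10],[0,0,0]],[[0,0,25],[0,0,0]],[[0,0,40],[0,0,0]],[[0,0,40],[0,0,0]],[[0,0,40],[0,0,0]]]'
python3 - <<'E'
from h import *
im=snap('wrist','w4',k=1.25)
E
```

```text
time_s: 6.75
tool_pos: [0.663, -0.1315, 0.0055]
orientation: [-0.282, 1.552, 0.285]
force: [-0.6, -0.3, 2.3]
grip_width: 0.0346
time_s: 7.38
tool_pos: [0.6628, -0.1315, 0.0456]
orientation: [-0.282, 1.552, 0.285]
force: [-0.4, 0.8, -1.7]
grip_width: 0.0342
```

View pics/w4.png

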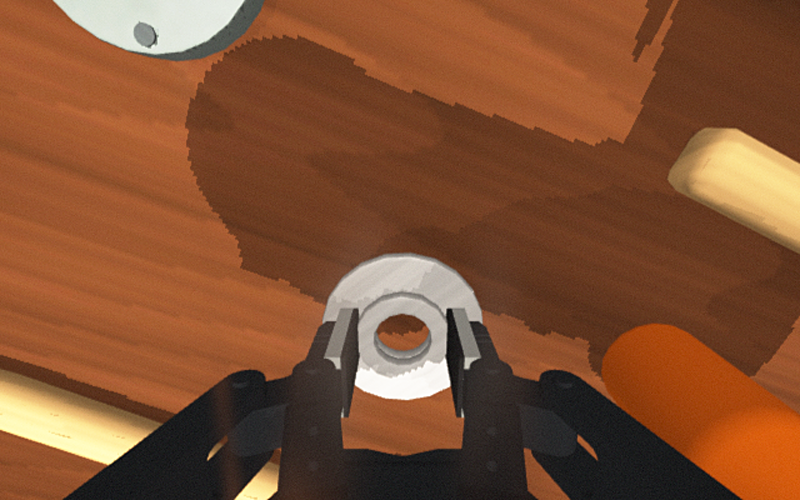

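The flange is held by the hub and level, with its bore at about (402.5,336) between the pads.

Run:
```python
from h import *
b=f('w4',402.5,336,.052);s=r.observe();o=b-s['tool_pos'];print(b,o)
go(np.array([.5575,-.273,.095])-[o[0],o[1],0])
```

```text
[ 0.66270247 -0.13074001  0.052     ] [8.56112936e-05 7.46733455e-04 6.78592266e-03]
t 7.425 w 0.0343 F [-0.1 -0.8 -2. ] shift mm [-105.2 -142.3   49.8] turn [-0.    -0.     0.001]
```

```bash
python3 -m inch '[[[0,0,25],[0,0,0]],[[-10,-15,48],[0,0,0]],[[-35,-48,50],[0,0,0]],[[-65,-88,50],[0,0,0]],[[-90,-122,50],[0,0,0]],[[-105,-142,50],[0,0,0]],[[-105.2,-142.3,50],[0,0,0]],[[-105.2,-142.3,50],[0,0,0]],[[-105.2,-142.3,50],[0,0,0]]]' >/dev/null; python3 -c "
from h import *
go([.5574,-.2737,.078])
im=snap('wrist','w5',(160,120,480,360),2.5)"
```

```text
t 8.55 w 0.0346 F [-0.2  0.2 -1.6] shift mm [ -0.7  -0.6 -17. ] turn [-0. -0. -0.]
```

View pics/w5.png

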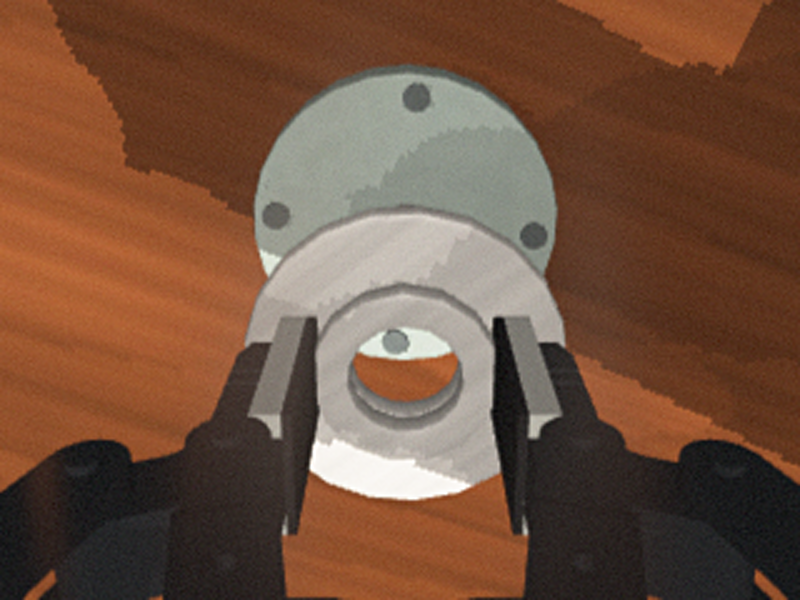

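The crop shows the held flange's bore centred at (406,348) in the crop, and the base bolts at (417,97), (276,215), (533,236) and (396,341).

Run:
```python
from h import *
W=load('w5')
g=lambda u,v,z:px(W,160+(u+.5)/2.5-.5,120+(v+.5)/2.5-.5,z)
a=g(405.5,222.2,.018); b=g(406,345,r.observe()['tool_pos'][2]+.0065); print(a,b,a-b); go([0,0,0.0235])
```

```text
[ 0.5564187  -0.27265837  0.018     ] [ 0.55232563 -0.27438872  0.10151395] [ 0.00409307  0.00173035 -0.08351395]
t 8.6 w 0.0342 F [ 0.3 -0.4 -1.7] shift mm [-558.   273.   -71.5] turn [-0. -0. -0.]
```

Run:
```python
from h import *
W=load('w5')
g=lambda u,v,z:px(W,160+(u+.5)/2.5-.5,120+(v+.5)/2.5-.5,z)
for v in (368,373): print(g(406,v,r.observe()['tool_pos'][2]+.0065))
```

```text
[ 0.55694434 -0.27263802  0.10151395]
[ 0.55796064 -0.2722528   0.10151395]
```

The bore agrees with the axle to about 1 mm. Lowering.

```bash
python3 -m inch '[[[-1,-0.3,-12],[0,0,0]],[[-1,-0.3,-24],[0,0,0]],[[-1,-0.3,-36],[0,0,0]],[[-1,-0.3,-48],[0,0,0]],[[-1,-0.3,-58],[0,0,0]],[[-1,-0.3,-66],[0,0,0]],[[-1,-0.3,-70],[0,0,0]],[[-1,-0.3,-70],[0,0,0]],[[-1,-0.3,-70],[0,0,0]]]'
```

```text
time_s: 9.72
tool_pos: [0.5573, -0.2734, 0.0254]
orientation: [-0.283, 1.552, 0.285]
force: [-0.3, -0.0, -1.1]
grip_width: 0.0345
```

```bash
python3 -m inch '[[[0,0,-1.5],[0,0,0]],[[0,0,-1.5],[0,0,0]],[[0,0,-1.5],[0,0,0]]]'; python3 -m inch '[[[0,0,-1],[0,0,0]],[[0,0,0],[0,0,0]],[[0,0,0],[0,0,0]],[[0,0,0],[0,0,0]]]' -0.5;  python3 -m inch '[[[0,0,20],[0,0,0]],[[0,0,50],[0,0,0]],[[0,0,80],[0,0,0]],[[-25,35,85],[0,0,0]],[[-60,85,85],[0,0,0]],[[-95,135,85],[0,0,0]],[[-114,163,80],[0,0,0]],[[-114,163,75],[0,0,0]],[[-114,163,75],[0,0,0]],[[-114,163,75],[0,0,0]]]'
python3 - <<'E'
from h import *
im=snap('wrist','w6',k=1.25);go([.443,-.110,.1])
S=snap('scene','sc2');W=im
a=cv2.resize(S['color'][150:230,140:260,::-1],(480,320),interpolation=cv2.INTER_CUBIC);b=cv2.resize(W['color'][120:280,200:440,::-1],(480,320),interpolation=cv2.INTER_CUBIC);cv2.imwrite('pics/v6.png',np.vstack([a,b])[:600])
E
```

```text
time_s: 10.1
tool_pos: [0.5574, -0.2734, 0.024]
orientation: [-0.283, 1.552, 0.285]
force: [0.2, -0.4, -0.4]
grip_width: 0.0343
time_s: 10.6
tool_pos: [0.5574, -0.2735, 0.0241]
orientation: [-0.283, 1.552, 0.285]
force: [0.5, -0.4, 0.3]
grip_width: 0.0642
time_s: 11.85
tool_pos: [0.444, -0.1109, 0.0992]
orientation: [-0.282, 1.552, 0.285]
force: [0.2, -0.4, 0.4]
grip_width: 0.064
t 11.9 w 0.0638 F [-0.1  0.3  0.1] shift mm [-1.   1.   0.9] turn [0.    0.001 0.001]
```

View pics/v6.png

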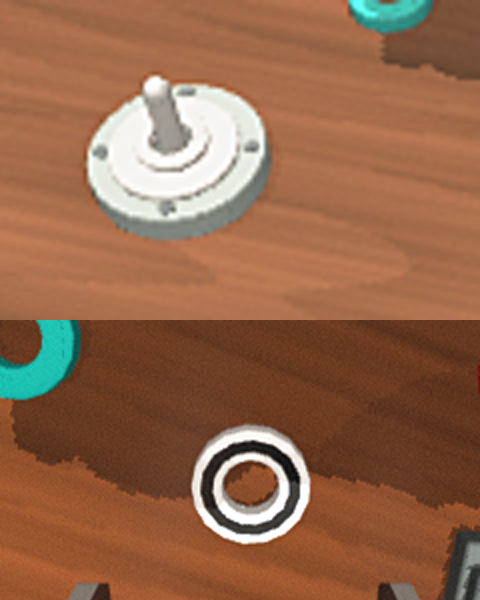

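The flange sits flat on the base over the axle. The bearing's black ring is centred at crop (251,488), which is wrist px (325.5,204).

Run:
```python
from h import *
W=load('w6');p=px(W,325.25,203.8,.012);print(p);go([p[0],p[1],.003])
```

```text
[ 0.44128212 -0.10824705  0.012     ]
t 11.95 w 0.0638 F [-0.9  0.3 -0.5] shift mm [ -2.6   2.7 -96. ] turn [-0.     0.001  0.001]
```

```bash
python3 -m inch '[[[-2.6,2.7,-25],[0,0,0]],[[-2.6,2.7,-60],[0,0,0]],[[-2.6,2.7,-85],[0,0,0]],[[-2.6,2.7,-94],[0,0,0]],[[-2.6,2.7,-96],[0,0,0]],[[-2.6,2.7,-96],[0,0,0]],[[-2.6,2.7,-96],[0,0,0]]]' && python3 -m inch '[[[0,0,0],[0,0,0]],[[0,0,0],[0,0,0]],[[0,0,0],[0,0,0]],[[0,0,0],[0,0,0]]]' 1 50; python3 -m inch '[[[0,0,20],[0,0,0]],[[0,0,60],[0,0,0]],[[0,0,92],[0,0,0]],[[0,0,92],[0,0,0]],[[0,0,92],[0,0,0]]]'
python3 - <<'E'
from h import *
im=snap('wrist','w7',(160,120,480,360),2.5)
E
```

```text
time_s: 12.82
tool_pos: [0.4419, -0.1082, 0.0039]
orientation: [-0.282, 1.55, 0.284]
force: [-0.5, 0.1, 0.1]
grip_width: 0.0641
time_s: 13.32
tool_pos: [0.4424, -0.1082, 0.005]
orientation: [-0.282, 1.549, 0.284]
force: [-3.5, 1.9, 13.7]
grip_width: 0.0431
time_s: 13.95
tool_pos: [0.4419, -0.1081, 0.0968]
orientation: [-0.282, 1.549, 0.284]
force: [-0.9, 0.6, -0.7]
grip_width: 0.0425
```

View pics/w7.png

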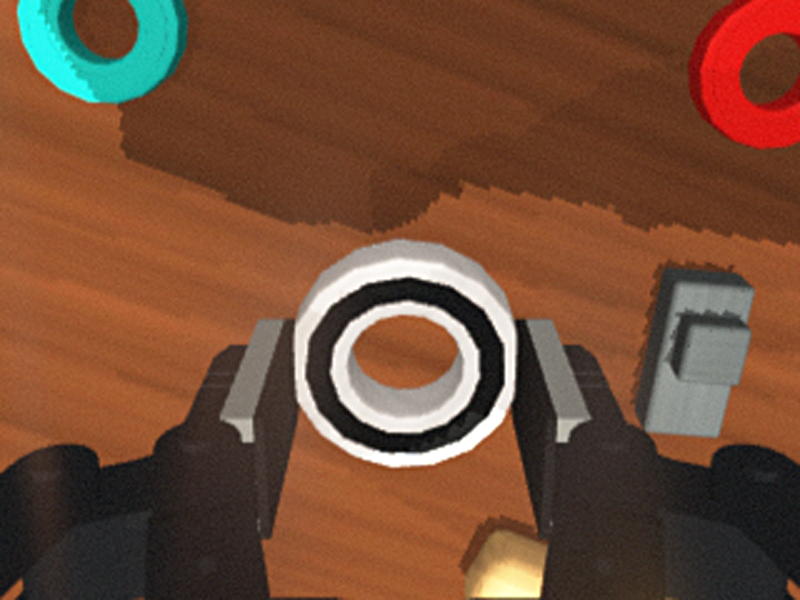

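The bearing is held flat, with its black ring centred at crop (406,365.5).

Run:
```python
from h import *
W=load('w7');z=r.observe()['tool_pos']
b=px(W,160+406.5/2.5-.5,120+366/2.5-.5,z[2]+.007);o=b-z;print(o);go([.557-o[0],-.2728-o[1],.095])
```

```text
[-0.00140472  0.00028125  0.007     ]
t 14.0 w 0.0424 F [ 0.5  0.5 -0.9] shift mm [ 116.8 -164.9   -1.3] turn [-0.     0.003  0.001]
```

```bash
python3 -m inch '[[[20,-28,0],[0,0.003,0]],[[50,-70,0],[0,0.003,0]],[[80,-113,0],[0,0.003,0]],[[105,-148,0],[0,0.003,0]],[[116.8,-164.9,0],[0,0.003,0]],[[116.8,-164.9,0],[0,0.003,0]],[[116.8,-164.9,0],[0,0.003,0]],[[116.8,-164.9,0],[0,0.003,0]]]' >/dev/null; python3 -c "
from h import *
go([.5584,-.2731,.036])"
```

```text
t 15.0 w 0.0429 F [ 0.2 -0.5 -1. ] shift mm [  0.5  -0.8 -60.1] turn [-0.001 -0.001 -0.   ]
```

```bash
python3 -m inch '[[[0.4,-0.8,-12],[0,0,0]],[[0.4,-0.8,-24],[0,0,0]],[[0.4,-0.8,-36],[0,0,0]],[[0.4,-0.8,-48],[0,0,0]],[[0.4,-0.8,-56],[0,0,0]],[[0.4,-0.8,-60],[0,0,0]],[[0.4,-0.8,-60],[0,0,0]],[[0.4,-0.8,-60],[0,0,0]]]'
```

```text
time_s: 16.0
tool_pos: [0.5586, -0.2732, 0.0365]
orientation: [-0.282, 1.553, 0.286]
force: [-0.4, -0.0, -0.9]
grip_width: 0.0423
```

```bash
python3 -m inch '[[[0,0,-1.5],[0,0,0]],[[0,0,-1.5],[0,0,0]],[[0,0,-1.5],[0,0,0]]]'; python3 -m inch '[[[0,0,-1],[0,0,0]],[[0,0,0],[0,0,0]],[[0,0,0],[0,0,0]],[[0,0,0],[0,0,0]]]' -0.75;  python3 -m inch '[[[0,0,20],[0,0,0]],[[0,0,50],[0,0,0]],[[0,10,90],[0,0,0]],[[0,40,135],[0,0,0]],[[0,90,145],[0,0,0]],[[0,140,145],[0,0,0]],[[5,190,145],[0,0,0]],[[15,240,145],[0,0,0]],[[30,290,145],[0,0,0]],[[55,340,145],[0,0,0]],[[80,385,145],[0,0,0]],[[98,421,145],[0,0,0]]]'; python3 -c "
from h import *
snap('scene','sc3');go([.6575,.1495,.105])"
```

```text
time_s: 16.38
tool_pos: [0.5589, -0.2732, 0.0353]
orientation: [-0.282, 1.552, 0.285]
force: [0.9, -0.2, 0.5]
grip_width: 0.0426
time_s: 16.88
tool_pos: [0.5588, -0.2733, 0.0353]
orientation: [-0.282, 1.552, 0.285]
force: [-0.2, 0.1, -0.4]
grip_width: 0.0749
time_s: 18.38
tool_pos: [0.6575, 0.1498, 0.1801]
orientation: [-0.283, 1.552, 0.286]
force: [-0.2, -0.2, 0.2]
grip_width: 0.0747
t 18.425 w 0.0745 F [4.8 3.1 1.3] shift mm [ -1.8  -3.7 -74.5] turn [-0.001  0.001 -0.003]
```

```bash
python3 -m inch '[[[-1.8,-3.7,-25],[0,0,0]],[[-1.8,-3.7,-55],[0,0,0]],[[-1.8,-3.7,-74],[0,0,0]],[[-1.8,-3.7,-74],[0,0,0]],[[-1.8,-3.7,-74],[0,0,0]]]'
python3 - <<'E'
from h import *
W=snap('wrist','w8');S=load('sc3');go([0,0,0])
a=cv2.resize(S['color'][150:230,140:260,::-1],(480,320),interpolation=cv2.INTER_CUBIC);b=cv2.resize(W['color'][140:280,200:440,::-1],(480,280),interpolation=cv2.INTER_CUBIC);cv2.imwrite('pics/v8.png',np.vstack([a,b]))
E
```

```text
time_s: 19.05
tool_pos: [0.6583, 0.1496, 0.1067]
orientation: [-0.285, 1.549, 0.288]
force: [-0.1, -0.2, 0.6]
grip_width: 0.0747
t 19.1 w 0.0744 F [-1.3  0.8  0.3] shift mm [-658.4 -149.7 -106.9] turn [-0.001  0.003 -0.003]
```

View pics/v8.png

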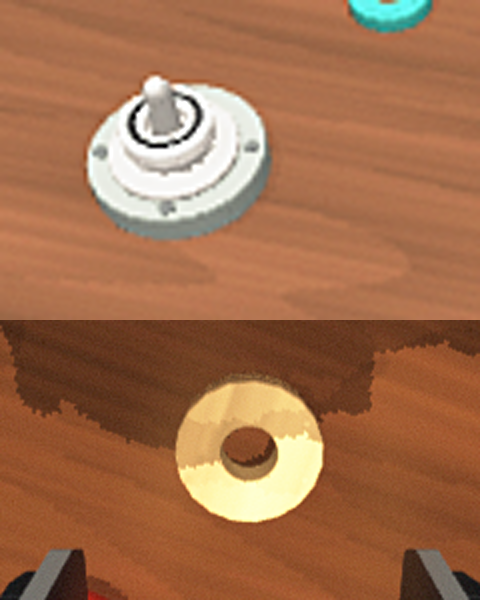

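The bearing lies flat on the flange hub. The roller's top face is centred at wrist px (324.7,205.7); the bottle's cap shows lower left, so I'm checking its clearance.

Run:
```python
from h import *
print('bottle',f('top1',396,187,.115),f('sc1',381.5,284,.115))
W=load('w8');p=px(W,324.5,205.5,.018);print(p);go([p[0],p[1],.007])
```

```text
bottle [0.65403567 0.00586661 0.115     ] [0.66302677 0.01206209 0.115     ]
[0.65760282 0.15247848 0.018     ]
t 19.1 w 0.0744 F [-1.3  0.8  0.3] shift mm [ -0.8   2.8 -99.9] turn [-0.001  0.003 -0.003]
```

```bash
python3 -m inch '[[[-0.8,2.8,-25],[0,0.003,-0.003]],[[-0.8,2.8,-60],[0,0.003,-0.003]],[[-0.8,2.8,-88],[0,0.003,-0.003]],[[-0.8,2.8,-100],[0,0.003,-0.003]],[[-0.8,2.8,-100],[0,0.003,-0.003]],[[-0.8,2.8,-100],[0,0.003,-0.003]],[[-0.8,2.8,-100],[0,0.003,-0.003]]]' && python3 -m inch '[[[0,0,0],[0,0,0]],[[0,0,0],[0,0,0]],[[0,0,0],[0,0,0]],[[0,0,0],[0,0,0]]]' 1 40; python3 -m inch '[[[0,0,20],[0,0,0]],[[0,0,60],[0,0,0]],[[0,0,92],[0,0,0]],[[0,0,92],[0,0,0]],[[0,0,92],[0,0,0]]]'
python3 - <<'E'
from h import *
im=snap('wrist','w9',(160,120,480,360),2.5)
E
```

```text
time_s: 19.98
tool_pos: [0.6583, 0.1528, 0.0083]
orientation: [-0.281, 1.55, 0.286]
force: [-0.7, -0.8, -0.4]
grip_width: 0.0747
time_s: 20.48
tool_pos: [0.6587, 0.153, 0.0099]
orientation: [-0.281, 1.549, 0.287]
force: [-2.6, -0.1, 7.5]
grip_width: 0.056
time_s: 21.1
tool_pos: [0.6583, 0.1529, 0.1017]
orientation: [-0.281, 1.549, 0.287]
force: [-0.3, -0.2, -1.8]
grip_width: 0.0551
```

View pics/w9.png

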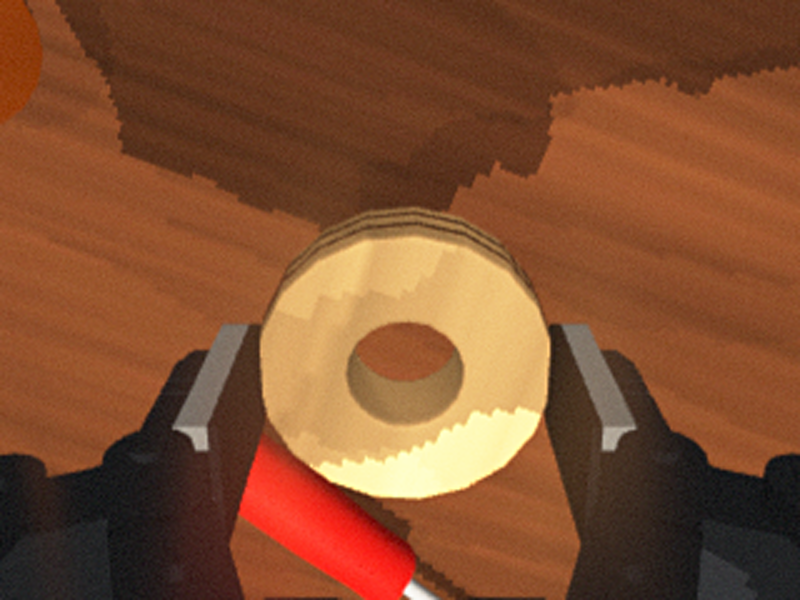

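The roller is held flat with its bore centred at crop (405.5,373.5).

```bash
python3 - <<'E'
from h import *
W=load('w9');z=r.observe()['tool_pos']
b=px(W,160+406/2.5-.5,120+374/2.5-.5,z[2]+.0081);o=b-z;print(o);go([.557-o[0],-.2728-o[1],.095])
E
python3 -m inch '[[[-10,0,40],[0,0.002,-0.002]],[[-40,-15,75],[0,0.002,-0.002]],[[-75,-50,80],[0,0.002,-0.002]],[[-95,-95,80],[0,0.002,-0.002]],[[-100,-145,80],[0,0.002,-0.002]],[[-100,-200,80],[0,0.002,-0.002]],[[-100,-250,80],[0,0.002,-0.002]],[[-100,-300,80],[0,0.002,-0.002]],[[-100,-350,70],[0,0.002,-0.002]],[[-100,-395,40],[0,0.002,-0.002]],[[-100,-425,10],[0,0.002,-0.002]],[[-100,-425,0],[0,0.002,-0.002]]]'
```

```text
[-0.0002228   0.00075567  0.0081    ]
t 21.15 w 0.0552 F [ 0.4 -1.  -0.3] shift mm [-100.8 -426.3   -6.1] turn [-0.002  0.002 -0.   ]
time_s: 22.65
tool_pos: [0.5557, -0.2738, 0.0973]
orientation: [-0.275, 1.558, 0.285]
force: [-0.6, 0.4, -0.3]
grip_width: 0.0548
```

```bash
python3 -m inch '[[[1.5,0.2,0],[0,0,0]],[[1.5,0.2,0],[0,0,0]]]' >/dev/null; python3 -c "
from h import *
go([.5572,-.2736,.053])"
```

```text
t 22.9 w 0.0552 F [ 0.1  0.5 -0.1] shift mm [ -0.4  -0.6 -44.6] turn [-0.003 -0.006  0.004]
```

```bash
python3 -m inch '[[[-0.4,-0.6,-6],[-0.003,-0.006,0.004]],[[-0.4,-0.6,-14],[-0.003,-0.006,0.004]],[[-0.4,-0.6,-24],[-0.003,-0.006,0.004]],[[-0.4,-0.6,-34],[-0.003,-0.006,0.004]],[[-0.4,-0.6,-41],[-0.003,-0.006,0.004]],[[-0.4,-0.6,-44.5],[-0.003,-0.006,0.004]],[[-0.4,-0.6,-44.5],[-0.003,-0.006,0.004]],[[-0.4,-0.6,-44.5],[-0.003,-0.006,0.004]]]'
```

```text
time_s: 23.9
tool_pos: [0.5574, -0.2736, 0.0534]
orientation: [-0.282, 1.552, 0.285]
force: [0.4, -0.6, -1.3]
grip_width: 0.0549
```

```bash
python3 -m inch '[[[0,0,-1.5],[0,0,0]],[[0,0,-1.5],[0,0,0]],[[0,0,-1.5],[0,0,0]]]'; python3 -m inch '[[[0,0,-1],[0,0,0]],[[0,0,0],[0,0,0]],[[0,0,0],[0,0,0]],[[0,0,0],[0,0,0]]]' -0.7;  python3 -m inch '[[[0,0,20],[0,0,0]],[[0,0,50],[0,0,0]],[[-5,20,75],[0,0,0]],[[-20,65,80],[0,0,0]],[[-35,115,80],[0,0,0]],[[-50,165,80],[0,0,0]],[[-65,215,80],[0,0,0]],[[-80,265,80],[0,0,0]],[[-95,315,80],[0,0,0]],[[-104,350,70],[0,0,0]],[[-106,366,60],[0,0,0]],[[-106,366,48],[0,0,0]]]'; python3 -m inch '[[[0,0,0],[0,0,0]],[[0,0,0],[0,0,0]]]' -0.2
python3 - <<'E'
from h import *
S=snap('scene','sc4');W=snap('wrist','w10');go([.451,.092,.1])
a=cv2.resize(S['color'][150:230,140:260,::-1],(480,320),interpolation=cv2.INTER_CUBIC);b=cv2.resize(W['color'][140:280,200:440,::-1],(480,280),interpolation=cv2.INTER_CUBIC);cv2.imwrite('pics/v10.png',np.vstack([a,b]))
E
```

```text
time_s: 24.28
tool_pos: [0.5576, -0.2737, 0.0521]
orientation: [-0.283, 1.551, 0.285]
force: [0.8, 0.1, 0.5]
grip_width: 0.0549
time_s: 24.78
tool_pos: [0.5576, -0.2737, 0.0521]
orientation: [-0.283, 1.551, 0.285]
force: [-0.0, 0.3, -0.5]
grip_width: 0.0725
time_s: 26.28
tool_pos: [0.4518, 0.0931, 0.0998]
orientation: [-0.284, 1.55, 0.286]
force: [-0.3, -0.3, -0.1]
grip_width: 0.0724
time_s: 26.52
tool_pos: [0.452, 0.0922, 0.0996]
orientation: [-0.283, 1.551, 0.285]
force: [-0.4, -0.5, 0.3]
grip_width: 0.0517
t 26.625 w 0.051 F [ 0.3 -0.4 -0.7] shift mm [-1.2 -0.5  0. ] turn [-0.     0.002 -0.001]
```

View pics/v10.png

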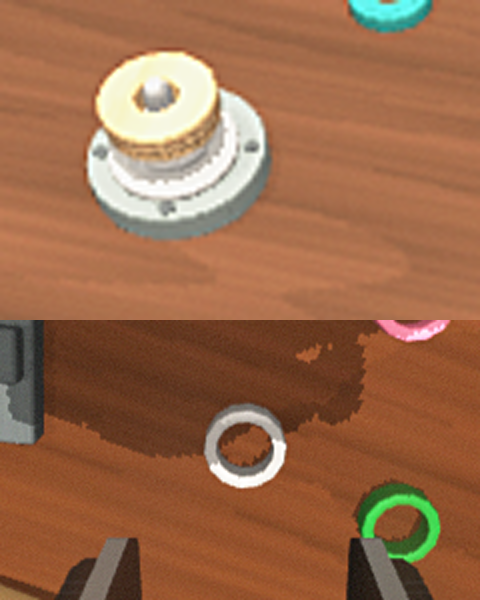

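The roller sits flat on the bearing with the axle through it. The collar's top face is centred at wrist px (322.6,204.4); the green look-alike is 60 mm away and clear of the finger.

Run:
```python
from h import *
W=load('w10');p=px(W,322.5,204.3,.012);print(p);go([p[0],p[1],.005])
```

```text
[0.45080504 0.09331294 0.012     ]
t 26.625 w 0.051 F [ 0.3 -0.4 -0.7] shift mm [ -1.4   0.8 -95. ] turn [-0.     0.002 -0.001]
```

```bash
python3 -m inch '[[[-1.4,0.8,-25],[0,0.002,0]],[[-1.4,0.8,-60],[0,0.002,0]],[[-1.4,0.8,-85],[0,0.002,0]],[[-1.4,0.8,-94],[0,0.002,0]],[[-1.4,0.8,-95],[0,0.002,0]],[[-1.4,0.8,-95],[0,0.002,0]],[[-1.4,0.8,-95],[0,0.002,0]]]' && python3 -m inch '[[[0,0,0],[0,0,0]],[[0,0,0],[0,0,0]],[[0,0,0],[0,0,0]],[[0,0,0],[0,0,0]]]' 1 40; python3 -m inch '[[[0,0,20],[0,0,0]],[[0,0,60],[0,0,0]],[[0,0,95],[0,0,0]],[[0,0,95],[0,0,0]],[[0,0,95],[0,0,0]]]'
python3 - <<'E'
from h import *
im=snap('wrist','w11',(160,120,480,360),2.5)
E
```

```text
time_s: 27.5
tool_pos: [0.4514, 0.0936, 0.0058]
orientation: [-0.282, 1.551, 0.286]
force: [0.9, -0.4, -0.0]
grip_width: 0.0512
time_s: 28.0
tool_pos: [0.4517, 0.0939, 0.0067]
orientation: [-0.282, 1.549, 0.287]
force: [-2.6, 0.1, 8.2]
grip_width: 0.0289
time_s: 28.62
tool_pos: [0.4514, 0.0938, 0.1015]
orientation: [-0.282, 1.549, 0.287]
force: [-0.6, -0.6, -0.3]
grip_width: 0.0289
```

View pics/w11.png

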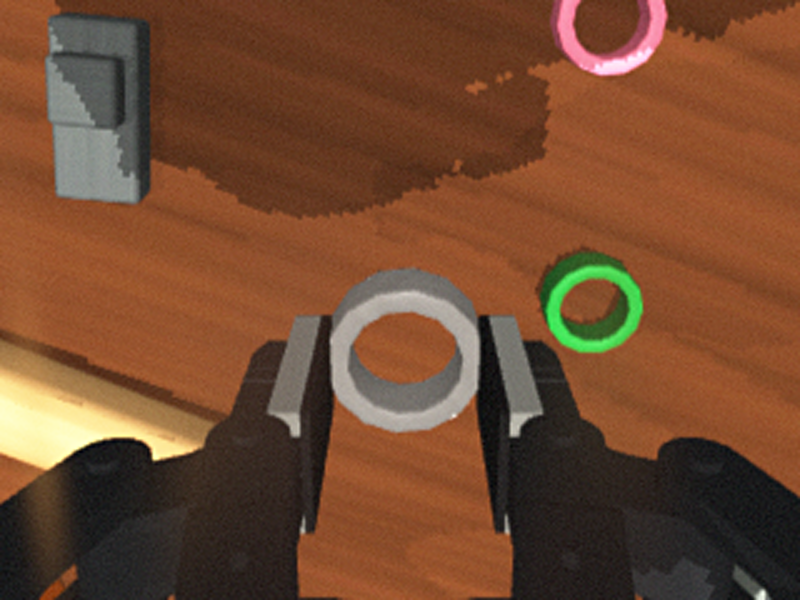

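The collar is held flat with its bore at crop (406,360).

```bash
python3 - <<'E'
from h import *
W=load('w11');z=r.observe()['tool_pos']
b=px(W,160+406.5/2.5-.5,120+360.5/2.5-.5,z[2]+.0053);o=b-z;t=[.557-o[0],-.2728-o[1],.1];print(o,t);go(t)
E
python3 -m inch '[[[10,-30,15],[0,0.002,-0.001]],[[25,-80,15],[0,0.002,-0.001]],[[40,-130,15],[0,0.002,-0.001]],[[55,-180,15],[0,0.002,-0.001]],[[70,-230,15],[0,0.002,-0.001]],[[85,-280,15],[0,0.002,-0.001]],[[98,-325,10],[0,0.002,-0.001]],[[105,-352,4],[0,0.002,-0.001]],[[107,-366,0],[0,0.002,-0.001]],[[107,-366,0],[0,0.002,-0.001]],[[107,-366,0],[0,0.002,-0.001]]]'
```

```text
[-0.00163945  0.00034815  0.0053    ] [np.float64(0.5586394461441075), np.float64(-0.27314815110145985), 0.1]
t 28.675 w 0.0286 F [ 0.4 -0.1 -0.8] shift mm [ 107.5 -366.7   -1. ] turn [-0.001  0.002 -0.001]
time_s: 30.05
tool_pos: [0.5579, -0.2717, 0.1008]
orientation: [-0.281, 1.553, 0.287]
force: [0.4, 0.1, 0.4]
grip_width: 0.0291
```

```bash
python3 -m inch '[[[0.7,-1.4,0],[0,0,0]],[[0.7,-1.4,-6],[0,0,0]],[[0.7,-1.4,-14],[0,0,0]],[[0.7,-1.4,-22],[0,0,0]],[[0.7,-1.4,-29],[0,0,0]],[[0.7,-1.4,-32.5],[0,0,0]],[[0.7,-1.4,-32.5],[0,0,0]],[[0.7,-1.4,-32.5],[0,0,0]]]'
```

```text
time_s: 31.05
tool_pos: [0.5587, -0.2731, 0.0684]
orientation: [-0.281, 1.553, 0.287]
force: [-0.6, 0.5, 0.3]
grip_width: 0.0292
```

```bash
python3 -m inch '[[[0,0,-1.7],[0,0,0]],[[0,0,-1.7],[0,0,0]],[[0,0,-1.7],[0,0,0]]]'; python3 -m inch '[[[0,0,0],[0,0,0]],[[0,0,0],[0,0,0]],[[0,0,0],[0,0,0]],[[0,0,0],[0,0,0]]]' -0.4;  python3 -m inch '[[[0,0,20],[0,0,0]],[[0,0,50],[0,0,0]],[[0,0,90],[0,0,0]],[[-20,-25,110],[0,0,0]],[[-50,-65,120],[0,0,0]],[[-80,-105,120],[0,0,0]],[[-110,-145,120],[0,0,0]],[[-110,-145,120],[0,0,0]],[[-110,-145,120],[0,0,0]]]'
python3 - <<'E'
from h import *
S=snap('scene','sc5');T=snap('top','top5')
a=cv2.resize(S['color'][140:230,120:270,::-1],None,fx=4,fy=4,interpolation=cv2.INTER_CUBIC);b=cv2.resize(T['color'][130:290,200:440,::-1],(360,240));b=cv2.copyMakeBorder(b,0,0,0,240,cv2.BORDER_CONSTANT);cv2.imwrite('pics/v12.png',np.vstack([a,b]))
E
```

```text
time_s: 31.42
tool_pos: [0.5588, -0.2731, 0.0669]
orientation: [-0.282, 1.553, 0.287]
force: [-0.4, -1.0, -0.1]
grip_width: 0.0289
time_s: 31.92
tool_pos: [0.5588, -0.2731, 0.0669]
orientation: [-0.282, 1.553, 0.287]
force: [-0.3, 0.7, -0.5]
grip_width: 0.0598
time_s: 33.05
tool_pos: [0.4486, -0.4183, 0.1868]
orientation: [-0.281, 1.553, 0.286]
force: [0.5, -0.1, 0.5]
grip_width: 0.0596
```

View pics/v12.png

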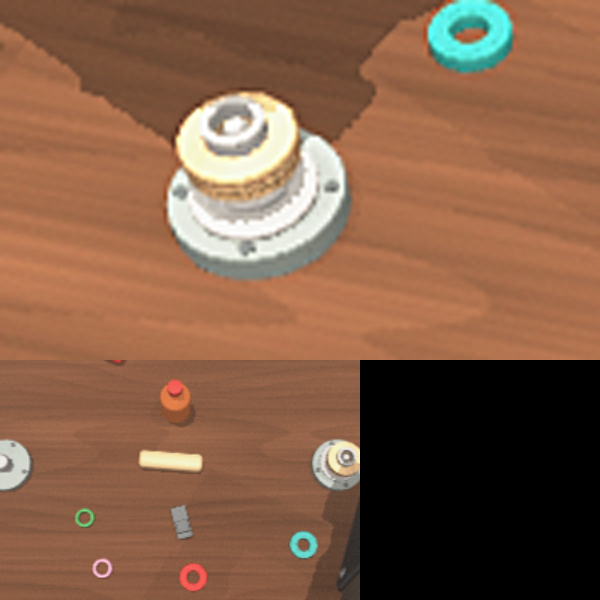

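The collar lies flat on the roller at (235,125) with the axle tip inside its bore. The bystanders and look-alikes are where they were.

```bash
python3 -c "
from station import r
print(r.close_job())"
```

```text
the job is handed in; nothing more can be done
None
```

The guide roller is built on the thin axle in the order asked: flange with its hub up, bearing, roller, then collar. I handed it in at about 33 s with the gripper open and well clear of the stack.

**First grasp:** The first try at the flange failed. The fingers stopped about 2 mm too high, slid over the hub and shut above it, pressing with about 18 N. That pushed the flange a few millimetres across the table. I looked again, went lower and gripped it on the second try.

**Force:** The other grasps and placings went in first time. The highest force I saw was that 18 N, but I only read it at the end of each move.

**Last checks:** The final scene and top pictures show:
- All four parts lie flat on the thin axle, and the axle's tip shows in the collar's bore.
- The fat axle is empty.
- The bottle, handle blank, wedge and the four look-alikes show no visible movement.

I judged the final stack by eye from those pictures and did not measure it. The top and scene cameras disagreed by about 5 mm on part positions, so I used the wrist camera for each grasp. For the axle I used its wrist-camera position, which the other two cameras matched to a few millimetres. Only the flange was checked over the axle with the wrist camera; the other three were placed from that position.

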